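Tighten the casting pot's lid crosswise

TASK

Finish tightening the lid of the aqua-lidded casting pot by its four black handles, crosswise, clockwise and in steps: two opposite handles already stand at their yellow half-way marks, so first bring the other, loose pair to their yellow marks as well. Then, only when all four stand half-way, turn one opposite pair fully home to their red marks, and after that the other opposite pair. Do not touch the grey-lidded pot.

Things in the scene. Friction and masses are not known exactly. Their poses are not given: they have to be found in the camera images.
- aqua_pot: Resin-casting pressure pot fixed to the bench: aluminium drum, round pale aqua lid 230 mm across with its top 97 mm above the bench, brass gauge (42 mm across, 10 mm high) in the middle. Four bolts with black bar handles stand on a 78 mm radius, 90 degrees apart, a to d counter-clockwise from above. Origin: centre of its underside, on the bench; z up; bolt_a on its +x axis.
- bolt_a (a joint): Turn (rad) of the handle at x +78, y 0 mm in the pot's frame: 0 loose, 1.05 (60 deg) half-way, 2.10 (120 deg) home at a hard stop; grows clockwise seen from above. Starts about half-way. Black bar 48 mm long, 14 wide, 24 tall, centred on its bolt, mid-height 123 and top 135 mm above the bench, 14 mm clear of the lid; white dash on its pointer end. Pointer direction from above = pot's yaw + 1.05 - value.
- bolt_b (a joint): Handle at x 0, y +78 mm in the pot's frame; same bar and values as bolt_a. Starts loose (0 to 0.15). On the lid, by every handle, a yellow mark on the side away from the lid's centre shows half-way; a red mark 60 degrees further clockwise shows home. Pointer direction from above = pot's yaw + 2.62 - value.
- bolt_c (a joint): Handle at x -78, y 0 mm in the pot's frame, opposite bolt_a; same bar and values. Starts about half-way. All handles turn stiffly (0.12 N m), do not rise or sink, and stay where they are left. Pointer direction from above = pot's yaw + 4.19 - value.
- bolt_d (a joint): Handle at x 0, y -78 mm in the pot's frame, opposite bolt_b; same bar and values as bolt_a. Starts loose (0 to 0.15). Pointer direction from above = pot's yaw + 5.76 - value.
- grey_pot: Bystander: a second fixed pot of the same shape and size, with a dark steel drum and a grey lid; its handles are home and do not turn. Not to be touched. Origin: centre of its underside, on the bench. Lid 230 mm across, handle tops 135 mm above the bench; nothing of it is more than 117 mm from its centre.
There are look-alikes about, which are no part of the job. What is shaped like the aqua_pot but purple is not meant.

How it is judged:
On the way, in this order (a step that is already met when the one before it is completed fails the run):
1. all four handles of the aqua pot stand half-way (0.84 to 1.26 rad) (value of joint bolt_a between 0.84 and 1.26 rad and value of joint bolt_b between 0.84 and 1.26 rad and value of joint bolt_c between 0.84 and 1.26 rad and value of joint bolt_d between 0.84 and 1.26 rad), for 0.2 s.
2. one opposite pair is home (over 1.9 rad) while the other pair still stands half-way (0.84 to 1.26 rad) (((value of joint each of bolt_a, bolt_c above 1.9 rad and value of joint bolt_b between 0.84 and 1.26 rad and value of joint bolt_d between 0.84 and 1.26 rad) or (value of joint each of bolt_b, bolt_d above 1.9 rad and value of joint bolt_a between 0.84 and 1.26 rad and value of joint bolt_c between 0.84 and 1.26 rad))), for 0.2 s.
At the end, for the whole second after the job is handed in: All four handles of the aqua-lidded pot are home: each over 1.9 rad (within 0.2 rad of its stop at 2.10) (value of joint each of bolt_a, bolt_b, bolt_c, bolt_d above 1.9 rad); the robot touches nothing.
It fails at once if the grey-lidded pot is touched by the robot (over 2 N) (contact force between grey_pot and the fingers above 2 N or contact force between grey_pot and the arm above 2 N).
It also fails if it takes over 72 s, if anything falls off the work surface, if the arm or the gripper's body presses on something with over 40 N, if the wrist force passes 120 N, or if a joint passes its speed limit or range.

ROBOT

A 6-joint arm with a two-finger parallel gripper is mounted at the origin on the work surface. World frame = base frame: x ahead of the robot, y to its left, z up, the work surface at z = 0. Lengths are in m, angles in rad, forces in N, time in s.
With the tool pointing down it reaches from about 0.35 to 0.85 m from the base axis. Payload 8.1 kg.
Tool frame: the origin (TCP) lies at the centre of the arm's flange, where the gripper is bolted on; the fingertips stand 186 mm ahead of it and the grasp point (between the pads) lies 167 mm ahead of it; z points along the fingers, y is the line along which they close (so a half turn about z gives the same grasp; the last joint's range is limited). The gripper opens to 93 mm and grips with 3 to 60 N. Pads are 15 mm wide; open, the fingers measure 128 mm over their backs; the gripper's body (75 mm by 188 mm) begins 65 mm behind the grasp point.
Start: joints at [1.192, 0.13, 1.488, -0, 1.523, -0.085], TCP at [0.174, 0.574, 0.405] pointing down, gripper open.
Joint ranges: [-2.96, 2.96], [-0.89, 2.26], [0.02, 2.5], [-1.34, 4.48], [0, 2.73], [-2.66, 2.66]. Speed limits (rad/s): [2.39, 2.39, 2.79, 3.14, 3.14, 3.14].

INTERFACE

Orientations are given as a rotation vector (axis times angle).
In Python, from plant import robot gives the robot as it stands.
- The arm moves only by the tool apply_moves, never from a script. Its argument "series" is a list of rows, each a list of 2 entries, a list of its own where there are three numbers: the shift along the tool's x, y, z in mm, then the turn, a rotation vector about the tool's x, y, z in rad. A call has 1 to 12 rows; each row shifts and turns the commanded pose from where the row before left it, along the tool's axes as they then stand; what a row does not reach is not made up. A row lasts 1/12 s, in which the tool goes at most 41.7 mm and 7.16 degrees, less where a joint would pass 70% of its speed; a pose out of reach is approached as far as the arm can. A call is refused whole if a number of a shift passes 41.7 or a number of a turn 0.125, either way. A call with a gripper value outside its range is refused whole. "claw" is the opening, from 0 (shut) to 1 (fully open), set as the call begins (left out, the last holds). The fingers move at their own pace and stop on an object; "newtons" is the grip in N (left out, the last holds). Time passes only in rows, so rows that do not move let the fingers close. It gives the time, the measured TCP pose, the force, the opening and the grip force at its end, in the units of the state.
- robot.read_state(): the state, without advancing time (a new reading comes with each control period).
- robot.read_camera(name): name is "side" or "top"; returns (picture, depth): 420x560x3 uint8, blue, green, red; 420x560 float32, m along the optical axis (not along the pixel's ray), 0 where there is no reading.
- robot.calibration(name): a dict with "fx", "fy", "cx", "cy" (pixels), "D" ([k1, k2, p1, p2, k3] as OpenCV has them; the pictures are not rectified), "extrinsics" (4x4, takes a point from world to camera coordinates). Camera axes: x right, y down, z forward; pixel columns grow to the right and rows downward; lengths in m; the calibration is good to about 2 mm. A picture is of the moment at which its call begins. calibration takes no time and is no camera call.
- robot.close_job(): hands the job in; it is judged then, once.
The state is a dict: "t": time; "q": joint angles; "dq": joint speeds; "joint_torque": joint torques, N m; "tool_pos": TCP position; "orientation": TCP orientation; "force": force on the tool from outside, world axes, zero at the start; "wrist_torque": the same for the moment, N m; "opening": finger opening in m; "gripper_force": force on a finger pad.
Only numpy, scipy, OpenCV 4.12 (cv2) and the standard library are available. Lean on these libraries where they do the work, as an engineer would, in place of code of your own. Each camera call takes 0.05 s, during which the arm holds its last target. There are 200 camera calls.

## Working session

There is one attempt and no reset: what is moved stays moved. The work goes in short steps, Python scripts to look and compute and a tool call to move; the robot and the scene stay as the last step left them, time stands still between calls to the robot, and variables do not carry over. Pictures are saved under pics/ and viewed, at most 10 in all, crops included, and the job is handed in when it is done.

Besides the shell and the picture viewer there is one more tool, called by a JSON object that holds its "fn" and its "kwargs", one argument or row to a line. apply_moves: Moves the arm, as the interface text tells. Its arguments: {"type":"object","properties":{"series":{"type":"array"},"claw":{"type":"number"},"newtons":{"type":"number"}},"required":["series"]}

```bash
ls; mkdir -p pics
python3 - <<'E'
from plant import robot
import cv2,numpy as np
for n in("top","side"):
    p,d=robot.read_camera(n); cv2.imwrite(f"pics/{n}0.png",p); np.save(f"{n}d.npy",d)
    c=robot.calibration(n); print(n,c["fx"],c["cx"],c["cy"],c["D"]); print(np.round(c["extrinsics"],3))
s=robot.read_state(); print(s)
E
```

```text
pics
top 397.5511122891041 273.26766159164276 208.41457947669736 [-0.05800971  0.          0.          0.          0.        ]
[[ 0.018 -1.    -0.008 -0.002]
 [-0.997 -0.018 -0.071  0.447]
 [ 0.07   0.009 -0.997  1.004]
 [ 0.     0.     0.     1.   ]]
side 398.85454134672045 279.97674785552357 219.82939928908826 [0.01012775 0.         0.         0.         0.        ]
[[ 0.971 -0.237 -0.007 -0.436]
 [-0.188 -0.752 -0.632  0.13 ]
 [ 0.145  0.615 -0.775  1.   ]
 [ 0.     0.     0.     1.   ]]
{'t': 0.1, 'q': array([ 1.19159761e+00,  1.31111444e-01,  1.48917413e+00, -2.57721499e-05,
        1.52300184e+00, -8.53830236e-02]), 'dq': array([ 0.00093009,  0.00057485, -0.0021952 , -0.00060864, -0.00104803,
        0.00078351]), 'joint_torque': array([ 6.47980432e-04, -5.61336350e+01, -4.93100417e+01,  7.69376359e-02,
        2.89588451e-02, -6.38796109e-05]), 'tool_pos': array([0.17366111, 0.57410378, 0.40377461]), 'orientation': array([-4.59810756e-01, -3.10739085e+00,  2.59963495e-03]), 'force': array([ 0.23630795,  0.23472156, -0.09210031]), 'wrist_torque': array([-0.00732573,  0.04295544,  0.00896471]), 'gripper_force': 0.0, 'opening': 0.09283681272648779}
```

View pics/top0.png

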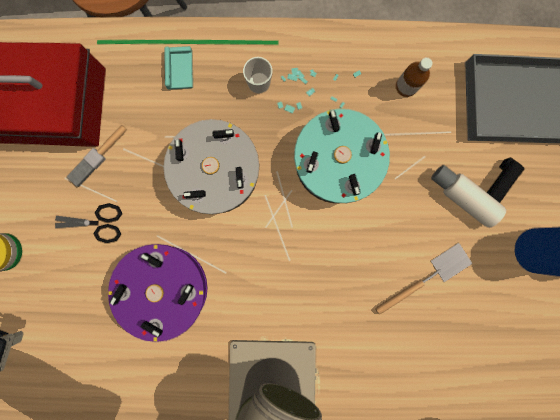

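View pics/side0.png

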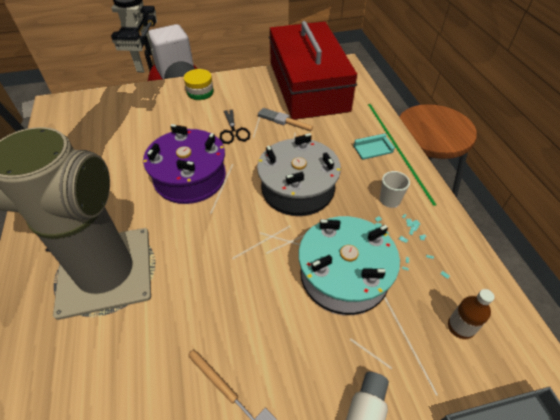

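Candidates in the top view are the aqua-lidded pot (342,155), the grey pot (211,166, forbidden), the purple look-alike (154,292) and the aqua tray (180,68, not a pot). I choose the aqua lid at (342,155). The bars at (334,121) and (355,184) look radial, so half-way. Those at (376,143) and (311,162) look loose.

```bash
cat > h.py <<'E'
from plant import robot
import cv2,numpy as np
from scipy.optimize import least_squares
def ray(n,px,z):
    c=robot.calibration(n);K=np.array([[c["fx"],0,c["cx"]],[0,c["fy"],c["cy"]],[0,0,1]])
    u=cv2.undistortPoints(np.float64(px).reshape(-1,1,2),K,np.float64(c["D"])).reshape(-1,2)
    E=np.array(c["extrinsics"]);R,t=E[:3,:3],E[:3,3]
    o=-R.T@t; d=np.c_[u,np.ones(len(u))]@R
    return o+d*((z-o[2])/d[:,2])[:,None]
def look(n,crop=None):
    p,_=robot.read_camera(n); hsv=cv2.cvtColor(p,cv2.COLOR_BGR2HSV)
    m=cv2.inRange(hsv,(75,70,70),(95,255,255))
    cs,_=cv2.findContours(m,cv2.RETR_EXTERNAL,cv2.CHAIN_APPROX_NONE)
    k=max(cs,key=cv2.contourArea); hull=cv2.convexHull(k)
    lid=np.zeros_like(m); cv2.fillPoly(lid,[hull],255)
    if crop:
        x,y,w,h=cv2.boundingRect(hull)
        cv2.imwrite(crop,cv2.resize(p[y-8:y+h+8,x-8:x+w+8],None,fx=5,fy=5,interpolation=cv2.INTER_CUBIC))
        print("crop origin",x-8,y-8)
    return p,hsv,lid,hull
def bars(n,crop=None):
    p,hsv,lid,hull=look(n,crop)
    dark=cv2.inRange(hsv,(0,0,0),(180,255,60))&lid
    cs,_=cv2.findContours(dark,cv2.RETR_EXTERNAL,cv2.CHAIN_APPROX_NONE)
    out=[]
    for c in cs:
        if cv2.contourArea(c)<25: continue
        (cx,cy),wh,a=cv2.minAreaRect(c)
        b=cv2.boxPoints(((cx,cy),wh,a)); e=b[1]-b[0] if np.linalg.norm(b[1]-b[0])>np.linalg.norm(b[2]-b[1]) else b[2]-b[1]
        w=ray(n,[[cx-e[0]/2,cy-e[1]/2],[cx+e[0]/2,cy+e[1]/2]],.128); d=w[1]-w[0]
        out.append((cx,cy,*w.mean(0)[:2],np.arctan2(d[1],d[0])%np.pi,np.linalg.norm(d)))
    return np.array(out),hull
E
python3 - <<'E'
from h import *
for n in("top","side"):
    b,hull=bars(n,f"pics/{n}1.png"); (x,y),ax,an=cv2.fitEllipse(hull)
    P=ray(n,hull[:,0],.097); A=np.c_[2*P[:,:2],np.ones(len(P))]; s=np.linalg.lstsq(A,(P[:,:2]**2).sum(1),rcond=None)[0]
    print(n,"lid",x,y,s[:2],np.sqrt(s[2]+s[0]**2+s[1]**2)); print(np.round(b,3))
E
```

```text
crop origin 287 102
top lid 341.4035339355469 155.73854064941406 [ 0.57099104 -0.15532159] 0.1129088922109289
[[ 3.53494e+02  1.84224e+02  4.98000e-01 -1.78000e-01  2.21000e-01
   4.60000e-02]
 [ 3.12896e+02  1.57613e+02  5.58000e-01 -8.40000e-02  2.87700e+00
   2.90000e-02]
 [ 3.75432e+02  1.43349e+02  5.94000e-01 -2.29000e-01  2.78500e+00
   4.90000e-02]
 [ 3.33577e+02  1.21385e+02  6.44000e-01 -1.32000e-01  1.98000e-01
   4.70000e-02]]
crop origin 291 209
side lid 348.79632568359375 258.60760498046875 [ 0.57061247 -0.15943656] 0.11437003339318647
[[ 3.72000e+02  2.74000e+02  5.92000e-01 -2.35000e-01  2.89800e+00
   4.60000e-02]
 [ 3.21279e+02  2.63132e+02  4.96000e-01 -1.83000e-01  3.55000e-01
   5.10000e-02]
 [ 3.75577e+02  2.33615e+02  6.40000e-01 -1.37000e-01  3.97000e-01
   4.90000e-02]
 [ 3.29500e+02  2.24500e+02  5.47000e-01 -8.70000e-02  2.89600e+00
   4.40000e-02]]
```

View pics/top1.png

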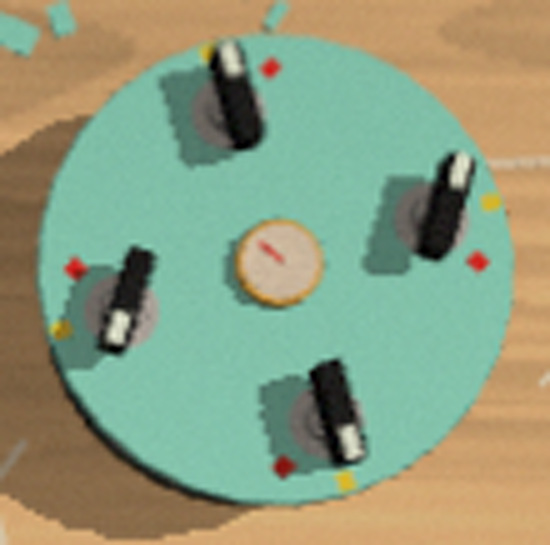

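View pics/side1.png

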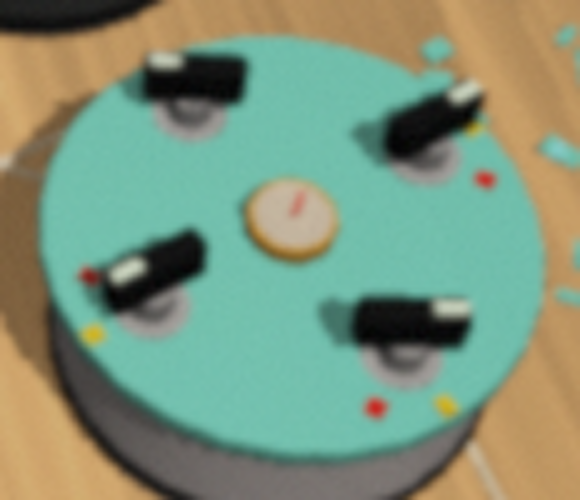

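The crop confirms the choice: aqua lid with four bars. The top and bottom bars point at their yellow marks (crop 208,53 and 346,482). The right and left bars are about 60° short of theirs, at (491,202) and (62,329). Next I get the yaw from the marks and work out the first move.

Run:
```python
from h import *
from scipy.spatial.transform import Rotation as R
C=np.array([.571,-.1575])
Y=np.array([[208,53],[62,329],[346,482],[491,202]])/5+[287,102]   # a b c d
W=np.array([[230,57],[117,327],[350,443],[459,170]])/5+[287,102]
Ys=np.array([[475,128],[0,0],[93,335],[447,405]])/5+[291,209]
Ws=np.array([[464,93],[166,61],[127,270],[452,307]])/5+[291,209]
def ang(d,k): return (np.arctan2(d[:,1],d[:,0])-k+np.pi)%(2*np.pi)-np.pi
k=np.arange(4)*np.pi/2
for n,y,w in(("top",Y,W),("side",Ys,Ws)):
    P=ray(n,y-.5,.097)[:,:2]; a=ang(P-C,k); print(n,"yaw",a.round(3),np.linalg.norm(P-C,axis=1).round(3))
yaw=.30
B=C+.078*np.c_[np.cos(yaw+k),np.sin(yaw+k)]; print("bolts",B.round(4))
for n,w in(("top",W),("side",Ws)):
    P=ray(n,w-.5,.135)[:,:2]; print(n,"val",(1.05+yaw-ang(P-B,k)).round(2))
s=robot.read_state(); T=R.from_rotvec(s["orientation"]).as_matrix(); print(T.round(3))
```

```text
top yaw [0.321 0.291 0.304 0.328] [0.111 0.108 0.107 0.107]
side yaw [0.31  0.508 0.301 0.331] [0.111 0.19  0.107 0.107]
bolts [[ 0.6455 -0.1344]
 [ 0.5479 -0.083 ]
 [ 0.4965 -0.1806]
 [ 0.5941 -0.232 ]]
top val [ 0.97  0.2   1.12 -0.11]
side val [ 1.    0.16  1.12 -0.09]
[[-0.957  0.29  -0.   ]
 [ 0.29   0.957 -0.001]
 [ 0.    -0.001 -1.   ]]
```

{"fn": "apply_moves", "kwargs": {
  "series": [
    [[-27.5,-26,0],[0,0,0]],
    [[-27.5,-26,0],[0,0,0]],
    [[-27.5,-26,0],[0,0,0]],
    [[-27.5,-26,0],[0,0,0]],
    [[-27.5,-26,0],[0,0,0]],
    [[-27.5,-26,0],[0,0,0]],
    [[-27.5,-26,0],[0,0,0]],
    [[-27.5,-26,0],[0,0,0]],
    [[-27.5,-26,0],[0,0,0]],
    [[-27.5,-26,0],[0,0,0]]
  ],
  "claw": 0.45,
  "newtons": 35
}}

```text
t: 1.03
tool_pos: [0.362, 0.2441, 0.4048]
orientation: [0.459, 3.108, 0.0]
force: [0.8, 0.0, -0.5]
opening: 0.0423
gripper_force: 0.0
```

{"fn": "apply_moves", "kwargs": {
  "series": [
    [[-27.5,-26,0],[0,0,0]],
    [[-27.5,-26,0],[0,0,0]],
    [[-27.5,-26,0],[0,0,0]],
    [[-27.5,-26,0],[0,0,0]],
    [[-27.5,-26,0],[0,0,0]],
    [[-27.5,-26,0],[0,0,0]],
    [[-27.5,-26,0],[0,0,0]],
    [[-27.5,-26,0],[0,0,0]],
    [[-27.5,-26,0],[0,0,0]],
    [[-27.5,-26,0],[0,0,0]],
    [[0,0,0],[0,0,0]],
    [[0,0,0],[0,0,0]]
  ]
}}

```text
t: 2.03
tool_pos: [0.5499, -0.0845, 0.4038]
orientation: [-0.464, -3.105, -0.0]
force: [-0.5, 0.4, 0.6]
opening: 0.0417
gripper_force: 0.0
```

```bash
cat > g.py <<'E'
import sys
from h import *
from scipy.spatial.transform import Rotation as R
C=np.array([.5725,-.157]);YAW=.313
def goto(bolt,val,z):
    """print tool-frame shift (mm) and turn to stand over bolt with the bar at value val"""
    k="abcd".index(bolt); p=C+.078*np.array([np.cos(YAW+k*np.pi/2),np.sin(YAW+k*np.pi/2)])
    s=robot.read_state(); T=R.from_rotvec(s["orientation"]).as_matrix()
    bar=YAW+1.05+k*np.pi/2-val; now=np.arctan2(T[1,1],T[0,1])
    d=(bar+np.pi/2-now+np.pi/2)%np.pi-np.pi/2   # ccw in world
    print(bolt,val,"shift",(1e3*T.T@(np.r_[p,z]-s["tool_pos"])).round(1),"turn about tool z",round(-d,3),"or",round(-d-np.sign(-d)*np.pi,3))
    print("t",round(s["t"],2),"pos",s["tool_pos"].round(4),"T33",T[:,2].round(4),"q1,q6",s["q"][[0,5]].round(2),"F",s["force"].round(1),"open",round(s["opening"],4),"grip",round(s["gripper_force"],1))
if __name__=="__main__": goto(sys.argv[1],float(sys.argv[2]),float(sys.argv[3]))
E
python3 g.py b 0.08 .295
python3 -c "
from h import *
for n in('top','side'): cv2.imwrite(f'pics/{n}2.png',robot.read_camera(n)[0][60:360,200:480])
a=[cv2.imread(f'pics/{n}2.png') for n in('top','side')]; cv2.imwrite('pics/both2.png',cv2.resize(cv2.hconcat(a),None,fx=1.42,fy=1.42))"
```

```text
b 0.08 shift [  1.7   1.2 108.8] turn about tool z -0.009 or 3.133
t 2.03 pos [ 0.5499 -0.0845  0.4038] T33 [-1.7e-03  4.0e-04 -1.0e+00] q1,q6 [-0.24 -1.52] F [-0.5  0.4  0.6] open 0.0417 grip 0.0
```

View pics/both2.png

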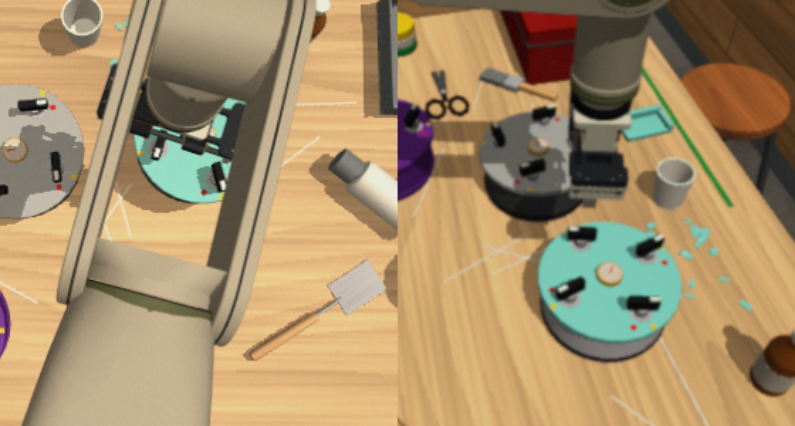

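The view shows the hand above bolt b (side crop 597,185), the aqua pot unobstructed, and no contact. I go down to the bar.

{"fn": "apply_moves", "kwargs": {
  "series": [
    [[1.7,1.2,25],[0,0,0]],
    [[0,0,25],[0,0,0]],
    [[0,0,15],[0,0,0]],
    [[0,0,0],[0,0,0]]
  ]
}}

```text
t: 2.47
tool_pos: [0.5465, -0.0792, 0.3358]
orientation: [-0.456, -3.102, -0.001]
force: [-0.2, -0.2, 0.1]
opening: 0.042
gripper_force: 0.0
```

```bash
python3 g.py b 0.08 .295
python3 -c "
from h import *
cv2.imwrite('pics/s3.png',cv2.resize(robot.read_camera('side')[0][150:330,250:450],None,fx=3,fy=3))"
```

```text
b 0.08 shift [-3.2 -2.9 40.8] turn about tool z -0.004 or 3.138
t 2.47 pos [ 0.5465 -0.0792  0.3358] T33 [-0.006   0.0017 -1.    ] q1,q6 [-0.24 -1.52] F [-0.2 -0.2  0.1] open 0.042 grip 0.0
```

View pics/s3.png

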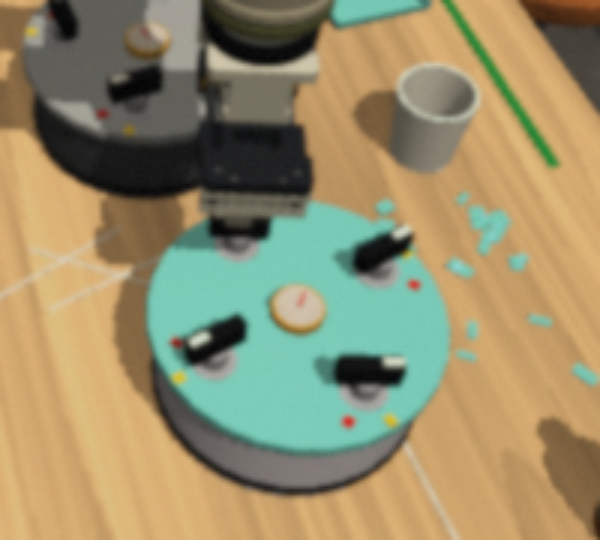

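The gripper is centred over bar b (crop 240,225) with its tips just above it. I let it settle and read the offset.

{"fn": "apply_moves", "kwargs": {
  "series": [
    [[-2,-2,0],[0,0,0]],
    [[0,0,0],[0,0,0]],
    [[0,0,0],[0,0,0]],
    [[0,0,0],[0,0,0]]
  ]
}}

```text
t: 2.85
tool_pos: [0.55, -0.0836, 0.3412]
orientation: [0.459, 3.105, -0.0]
force: [0.6, 0.1, -0.6]
opening: 0.0417
gripper_force: 0.0
```

```bash
python3 g.py b 0.08 .295
```

```text
b 0.08 shift [ 1.8  0.3 46.2] turn about tool z -0.006 or 3.136
t 2.85 pos [ 0.55   -0.0836  0.3412] T33 [ 2.2e-03 -5.0e-04 -1.0e+00] q1,q6 [-0.24 -1.52] F [ 0.6  0.1 -0.6] open 0.0417 grip 0.0
```

{"fn": "apply_moves", "kwargs": {
  "series": [
    [[1,0,15],[0,0,0]],
    [[0,0,15],[0,0,0]],
    [[0,0,14],[0,0,0]],
    [[0,0,0],[0,0,0]],
    [[0,0,0],[0,0,0]],
    [[0,0,0],[0,0,0]]
  ]
}}

```text
t: 3.35
tool_pos: [0.5491, -0.0834, 0.2969]
orientation: [0.46, 3.106, -0.0]
force: [0.2, 0.2, 0.5]
opening: 0.042
gripper_force: 0.0
```

{"fn": "apply_moves", "kwargs": {
  "series": [
    [[0,0,0],[0,0,0]],
    [[0,0,0],[0,0,0]],
    [[0,0,0],[0,0,0]],
    [[0,0,0],[0,0,0]]
  ],
  "claw": 0
}}

```text
t: 3.68
tool_pos: [0.5489, -0.0835, 0.2964]
orientation: [0.46, 3.107, -0.001]
force: [-0.3, -0.1, 2.8]
opening: 0.0201
gripper_force: 35.1
```

```bash
python3 g.py b 1.05 .295
```

```text
b 1.05 shift [0.6 0.6 1.4] turn about tool z 0.964 or -2.178
t 3.68 pos [ 0.5489 -0.0835  0.2964] T33 [ 9.e-04 -8.e-04 -1.e+00] q1,q6 [-0.24 -1.52] F [-0.3 -0.1  2.8] open 0.0201 grip 35.1
```

{"fn": "apply_moves", "kwargs": {
  "series": [
    [[0,0,0],[0,0,0]],
    [[0,0,0],[0,0,0]]
  ]
}}

```text
t: 3.85
tool_pos: [0.5489, -0.0835, 0.2964]
orientation: [0.46, 3.107, -0.001]
force: [-1.1, -1.9, 3.6]
opening: 0.0192
gripper_force: 35.0
```

```bash
python3 g.py b 1.05 .295
python3 -c "
from h import *
cv2.imwrite('pics/s4.png',cv2.resize(robot.read_camera('side')[0][170:310,270:430],None,fx=4,fy=4))"
```

```text
b 1.05 shift [0.6 0.6 1.4] turn about tool z 0.964 or -2.178
t 3.85 pos [ 0.5489 -0.0835  0.2964] T33 [ 9.e-04 -7.e-04 -1.e+00] q1,q6 [-0.24 -1.52] F [-1.1 -1.9  3.6] open 0.0192 grip 35.0
```

View pics/s4.png

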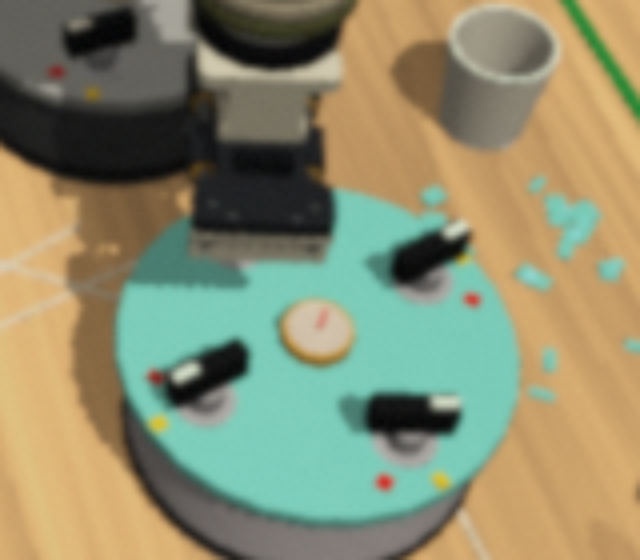

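The gripper is on bar b, its fingers hidden behind the body at (265,215), and the other handles are unchanged. The opening is still easing toward 14 mm. I turn clockwise.

{"fn": "apply_moves", "kwargs": {
  "series": [
    [[0,0,0],[0,0,0.08]],
    [[0,0,0],[0,0,0.08]],
    [[0,0,0],[0,0,0.08]],
    [[0,0,0],[0,0,0.08]],
    [[0,0,0],[0,0,0.08]],
    [[0,0,0],[0,0,0.08]],
    [[0,0,0],[0,0,0.08]],
    [[0,0,0],[0,0,0.08]],
    [[0,0,0],[0,0,0.08]],
    [[0,0,0],[0,0,0.08]],
    [[0,0,0],[0,0,0.08]],
    [[0,0,0],[0,0,0.08]]
  ]
}}

```text
t: 4.9
tool_pos: [0.5489, -0.0835, 0.2964]
orientation: [1.847, 2.54, -0.0]
force: [-0.6, -2.2, 5.4]
opening: 0.0195
gripper_force: 35.0
```

{"fn": "apply_moves", "kwargs": {
  "series": [
    [[0,0,0],[0,0,0]],
    [[0,0,0],[0,0,0]],
    [[0,0,0],[0,0,0]],
    [[0,0,0],[0,0,0]],
    [[0,0,0],[0,0,0]],
    [[0,0,0],[0,0,0]]
  ]
}}

```text
t: 5.4
tool_pos: [0.5489, -0.0835, 0.2964]
orientation: [1.839, 2.546, -0.0]
force: [-1.1, -1.4, 5.1]
opening: 0.0196
gripper_force: 35.0
```

```bash
python3 g.py b 1.05 .295
```

```text
b 1.05 shift [ 0.8 -0.1  1.4] turn about tool z 0.007 or -3.135
t 5.4 pos [ 0.5489 -0.0835  0.2964] T33 [ 8.e-04 -6.e-04 -1.e+00] q1,q6 [-0.24 -0.56] F [-1.1 -1.4  5.1] open 0.0196 grip 35.0
```

{"fn": "apply_moves", "kwargs": {
  "series": [
    [[0,0,0],[0,0,0]],
    [[0,0,0],[0,0,0]],
    [[0,0,0],[0,0,0]],
    [[0,0,-20],[0,0,0]],
    [[0,0,-30],[0,0,0]],
    [[0,0,-30],[0,0,0]],
    [[0,0,-20],[0,0,0]],
    [[0,0,0],[0,0,0]]
  ],
  "claw": 0.45
}}

```text
t: 6.07
tool_pos: [0.5498, -0.0833, 0.4013]
orientation: [1.837, 2.539, 0.005]
force: [0.9, 0.9, 0.3]
opening: 0.0421
gripper_force: 0.0
```

```bash
python3 g.py d 0.08 .295
python3 -c "
from h import *
cv2.imwrite('pics/s5.png',cv2.resize(robot.read_camera('side')[0][170:310,270:430],None,fx=4,fy=4))
for n in('side',): print(bars(n)[0].round(3))"
```

```text
d 0.08 shift [-154.7   -2.6  106.9] turn about tool z -0.965 or 2.177
t 6.07 pos [ 0.5498 -0.0833  0.4013] T33 [ 0.0077 -0.0015 -1.    ] q1,q6 [-0.24 -0.56] F [0.9 0.9 0.3] open 0.0421 grip 0.0
[[ 3.72500e+02  2.73500e+02  5.93000e-01 -2.34000e-01  2.89800e+00
   4.40000e-02]
 [ 3.21112e+02  2.63180e+02  4.96000e-01 -1.84000e-01  3.73000e-01
   5.10000e-02]
 [ 3.75900e+02  2.33800e+02  6.41000e-01 -1.38000e-01  2.78000e-01
   4.80000e-02]
 [ 3.30309e+02  2.26084e+02  5.47000e-01 -9.10000e-02  1.76900e+00
   4.20000e-02]]
```

View pics/s5.png

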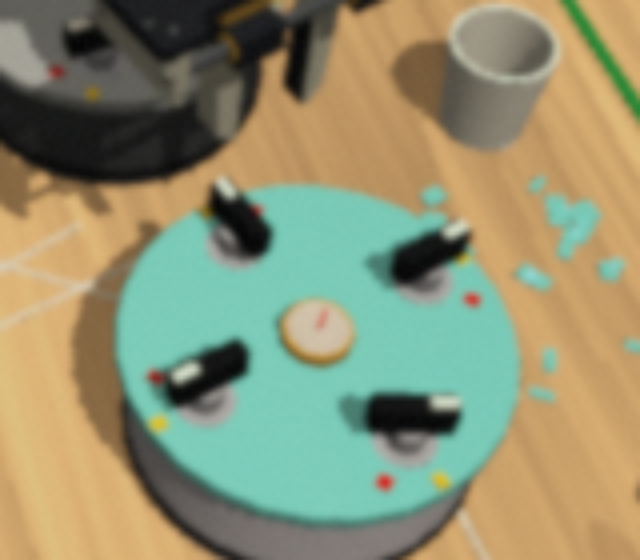

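Bar b now stands near its yellow mark (dash at crop 225,190, yellow at 205,212). I compute its value from the bar axis.

```bash
cat > v.py <<'E'
from h import *
from g import C,YAW
def values(n="side"):
    """pointer values from the white dash (z .135) against the centre of the bar (bolt position)"""
    p,_=robot.read_camera(n); hsv=cv2.cvtColor(p,cv2.COLOR_BGR2HSV)
    g=cv2.inRange(hsv,(0,0,140),(180,70,255)); out={}
    for k,b in enumerate("abcd"):
        B=C+.078*np.array([np.cos(YAW+k*np.pi/2),np.sin(YAW+k*np.pi/2)])
        ys,xs=np.nonzero(g); P=ray(n,np.c_[xs,ys],.135)[:,:2]-B
        r=np.linalg.norm(P,axis=1); s=(r>.010)&(r<.028)
        m=np.zeros_like(g); m[ys[s],xs[s]]=255
        nl,lab,st,ce=cv2.connectedComponentsWithStats(m)
        if nl<2: out[b]=None; continue
        i=1+st[1:,4].argmax(); d=ray(n,ce[i:i+1],.135)[0,:2]-B
        v=(YAW+1.05+k*np.pi/2-np.arctan2(d[1],d[0])+np.pi)%(2*np.pi)-np.pi
        out[b]=(round(v,2),round(np.linalg.norm(d),4),int(st[i,4]))
    return out
if __name__=="__main__": print(values())
E
python3 v.py
```

```text
{'a': (np.float64(0.38), np.float64(0.0167), 42), 'b': (np.float64(1.15), np.float64(0.0171), 19), 'c': (np.float64(1.2), np.float64(0.0157), 18), 'd': (np.float64(-0.04), np.float64(0.016), 25)}
```

{"fn": "apply_moves", "kwargs": {
  "series": [
    [[-31,-0.5,0],[0,0,0]],
    [[-31,-0.5,0],[0,0,0]],
    [[-31,-0.5,0],[0,0,0]],
    [[-31,-0.5,0],[0,0,0]],
    [[-31,-0.5,0],[0,0,0]],
    [[0,0,0],[0,0,-0.1]],
    [[0,0,0],[0,0,-0.1]],
    [[0,0,0],[0,0,-0.1]],
    [[0,0,0],[0,0,-0.1]],
    [[0,0,10],[0,0,-0.1]],
    [[0,0,20],[0,0,-0.1]],
    [[0,0,20],[0,0,-0.1]]
  ]
}}

```text
t: 7.22
tool_pos: [0.5943, -0.2311, 0.3436]
orientation: [-0.85, -3.023, -0.001]
force: [0.5, 0.5, -0.2]
opening: 0.042
gripper_force: 0.0
```

{"fn": "apply_moves", "kwargs": {
  "series": [
    [[0,0,10],[0,0,-0.1]],
    [[0,0,0],[0,0,-0.1]],
    [[0,0,0],[0,0,-0.085]],
    [[0,0,0],[0,0,0]],
    [[0,0,0],[0,0,0]],
    [[0,0,0],[0,0,0]],
    [[0,0,0],[0,0,0]]
  ]
}}

```text
t: 7.8
tool_pos: [0.5945, -0.2312, 0.3353]
orientation: [-0.424, -3.112, -0.0]
force: [0.6, -0.4, -0.3]
opening: 0.0418
gripper_force: 0.0
```

```bash
python3 g.py d 0.06 .296
python3 -c "
from h import *
cv2.imwrite('pics/s6.png',cv2.resize(robot.read_camera('side')[0][170:310,290:450],None,fx=4,fy=4))"
```

```text
d 0.06 shift [-1.9  0.5 39.3] turn about tool z -0.003 or 3.139
t 7.8 pos [ 0.5945 -0.2312  0.3353] T33 [-6.e-04  3.e-04 -1.e+00] q1,q6 [-0.45 -1.75] F [ 0.6 -0.4 -0.3] open 0.0418 grip 0.0
```

View pics/s6.png

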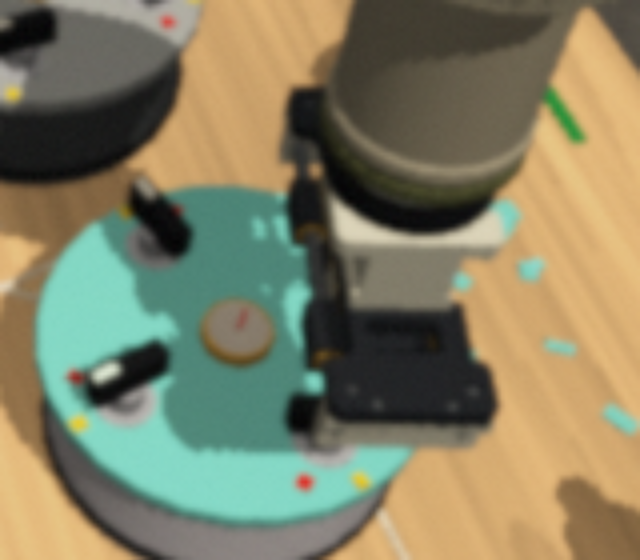

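The hand is above bar d: its tail shows at (300,415) and its washer at (328,450), with no contact. I go down, grip and turn.

{"fn": "apply_moves", "kwargs": {
  "series": [
    [[-1,0,13],[0,0,0]],
    [[0,0,13],[0,0,0]],
    [[0,0,13],[0,0,0]],
    [[0,0,0],[0,0,0]],
    [[0,0,0],[0,0,0]],
    [[0,0,0],[0,0,0]]
  ]
}}

```text
t: 8.35
tool_pos: [0.5955, -0.2316, 0.2963]
orientation: [-0.421, -3.112, -0.0]
force: [0.0, -0.6, 1.0]
opening: 0.0415
gripper_force: 0.0
```

{"fn": "apply_moves", "kwargs": {
  "series": [
    [[0,0,0],[0,0,0]],
    [[0,0,0],[0,0,0]],
    [[0,0,0],[0,0,0]],
    [[0,0,0],[0,0,0]],
    [[0,0,0],[0,0,0]],
    [[0,0,0],[0,0,0]]
  ],
  "claw": 0
}}

```text
t: 8.85
tool_pos: [0.5957, -0.2319, 0.2974]
orientation: [0.421, 3.112, -0.001]
force: [-0.6, -1.0, 3.8]
opening: 0.0189
gripper_force: 35.0
```

```bash
python3 g.py d 1.05 .296
```

```text
d 1.05 shift [-0.6  0.8  1.4] turn about tool z 0.989 or -2.153
t 8.85 pos [ 0.5957 -0.2319  0.2974] T33 [ 9.e-04 -8.e-04 -1.e+00] q1,q6 [-0.45 -1.75] F [-0.6 -1.   3.8] open 0.0189 grip 35.0
```

{"fn": "apply_moves", "kwargs": {
  "series": [
    [[0,0,0],[0,0,0.082]],
    [[0,0,0],[0,0,0.082]],
    [[0,0,0],[0,0,0.082]],
    [[0,0,0],[0,0,0.082]],
    [[0,0,0],[0,0,0.082]],
    [[0,0,0],[0,0,0.082]],
    [[0,0,0],[0,0,0.082]],
    [[0,0,0],[0,0,0.082]],
    [[0,0,0],[0,0,0.082]],
    [[0,0,0],[0,0,0.082]],
    [[0,0,0],[0,0,0.082]],
    [[0,0,0],[0,0,0.082]]
  ]
}}

```text
t: 9.85
tool_pos: [0.596, -0.2315, 0.2974]
orientation: [1.846, 2.54, 0.001]
force: [2.8, -0.3, 1.2]
opening: 0.0191
gripper_force: 35.0
```

{"fn": "apply_moves", "kwargs": {
  "series": [
    [[0,0,0],[0,0,0]],
    [[0,0,0],[0,0,0]],
    [[0,0,0],[0,0,0]],
    [[0,0,0],[0,0,0]]
  ]
}}

```text
t: 10.18
tool_pos: [0.596, -0.2315, 0.2974]
orientation: [1.838, 2.546, 0.001]
force: [3.9, 1.2, 2.8]
opening: 0.019
gripper_force: 35.0
```

{"fn": "apply_moves", "kwargs": {
  "series": [
    [[0,0,0],[0,0,0]],
    [[0,0,0],[0,0,0]],
    [[0,0,0],[0,0,0]],
    [[0,0,-20],[0,0,0]],
    [[0,0,-30],[0,0,0]],
    [[0,0,-30],[0,0,0]],
    [[0,0,-20],[0,0,0]],
    [[0,0,0],[0,0,0]],
    [[0,0,0],[0,0,0]]
  ],
  "claw": 0.45
}}

```text
t: 10.93
tool_pos: [0.5957, -0.2318, 0.3979]
orientation: [1.84, 2.544, 0.0]
force: [0.3, 0.6, -1.4]
opening: 0.0418
gripper_force: 0.0
```

```bash
python3 g.py a 1.05 .296; python3 -c "
from v import *
print(values()); print(bars('side')[0].round(3))
cv2.imwrite('pics/s7.png',cv2.resize(robot.read_camera('side')[0][170:310,290:450],None,fx=4,fy=4))"
```

```text
a 1.05 shift [ 78.   79.2 101.9] turn about tool z -1.566 or 1.576
t 10.93 pos [ 0.5957 -0.2318  0.3979] T33 [ 0.0017 -0.001  -1.    ] q1,q6 [-0.45 -0.77] F [ 0.3  0.6 -1.4] open 0.0418 grip 0.0
{'a': None, 'b': (np.float64(1.11), np.float64(0.0184), 8), 'c': (np.float64(1.21), np.float64(0.0159), 23), 'd': (np.float64(0.98), np.float64(0.0159), 25)}
[[ 3.72418e+02  2.73567e+02  5.93000e-01 -2.34000e-01  1.83800e+00
   4.70000e-02]
 [ 3.21337e+02  2.63039e+02  4.97000e-01 -1.83000e-01  3.73000e-01
   5.20000e-02]
 [ 3.30846e+02  2.26269e+02  5.48000e-01 -9.20000e-02  1.74700e+00
   4.20000e-02]
 [ 3.54853e+02  2.34080e+02  5.93000e-01 -1.26000e-01  2.27600e+00
   9.80000e-02]]
```

View pics/s7.png

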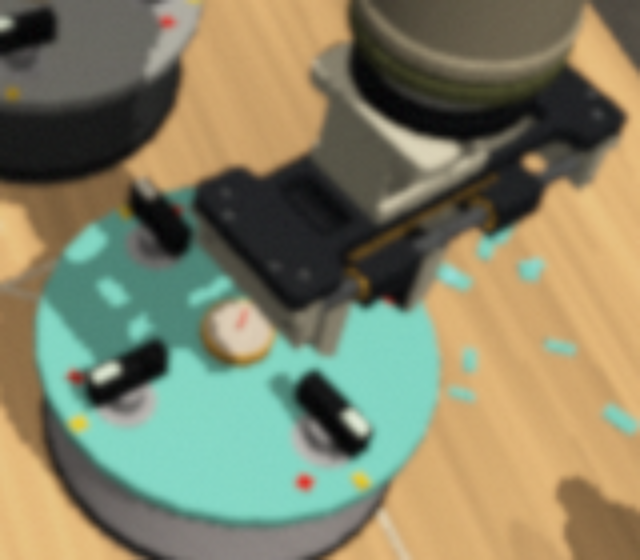

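Bar d stands at about 1.0, b about 1.1, and a and c are unmoved, so all four are half-way. Dash d is at (350,425) with yellow at (362,481). Next is a, fully home.

{"fn": "apply_moves", "kwargs": {
  "series": [
    [[26,26.4,0],[0,0,0]],
    [[26,26.4,0],[0,0,0]],
    [[26,26.4,0],[0,0,0]],
    [[0,0,0],[0,0,0.11]],
    [[0,0,0],[0,0,0.11]],
    [[0,0,0],[0,0,0.11]],
    [[0,0,0],[0,0,0.11]],
    [[0,0,0],[0,0,0.11]],
    [[0,0,0],[0,0,0.11]],
    [[0,0,0],[0,0,0.11]],
    [[0,0,0],[0,0,0.11]],
    [[0,0,0],[0,0,0.11]]
  ]
}}

```text
t: 12.08
tool_pos: [0.646, -0.1326, 0.3943]
orientation: [-2.831, -1.356, 0.005]
force: [-0.0, 0.2, 0.6]
opening: 0.0421
gripper_force: 0.0
```

{"fn": "apply_moves", "kwargs": {
  "series": [
    [[0,0,20],[0,0,0.11]],
    [[0,0,20],[0,0,0.11]],
    [[0,0,20],[0,0,0.11]],
    [[0,0,0],[0,0,0.11]],
    [[0,0,0],[0,0,0.11]],
    [[0,0,0],[0,0,0]],
    [[0,0,0],[0,0,0]],
    [[0,0,0],[0,0,0]],
    [[0,0,0],[0,0,0]]
  ]
}}

```text
t: 12.83
tool_pos: [0.6464, -0.1327, 0.3366]
orientation: [-3.093, -0.549, 0.0]
force: [-0.0, 0.5, 0.9]
opening: 0.0422
gripper_force: 0.0
```

```bash
python3 g.py a 1.02 .296
```

```text
a 1.02 shift [ 0.2  0.4 40.6] turn about tool z 0.008 or -3.133
t 12.83 pos [ 0.6464 -0.1327  0.3366] T33 [-2.e-04  0.e+00 -1.e+00] q1,q6 [-0.28  0.94] F [-0.   0.5  0.9] open 0.0422 grip 0.0
```

{"fn": "apply_moves", "kwargs": {
  "series": [
    [[0,0,13],[0,0,0]],
    [[0,0,13],[0,0,0]],
    [[0,0,14],[0,0,0]],
    [[0,0,0],[0,0,0]],
    [[0,0,0],[0,0,0]],
    [[0,0,0],[0,0,0]]
  ]
}}

```text
t: 13.33
tool_pos: [0.6463, -0.1327, 0.2963]
orientation: [-3.094, -0.545, 0.001]
force: [-1.1, -0.5, 0.0]
opening: 0.0416
gripper_force: 0.0
```

{"fn": "apply_moves", "kwargs": {
  "series": [
    [[0,0,0],[0,0,0]],
    [[0,0,0],[0,0,0]],
    [[0,0,0],[0,0,0]],
    [[0,0,0],[0,0,0]],
    [[0,0,0],[0,0,0]],
    [[0,0,0],[0,0,0]]
  ],
  "claw": 0
}}

```text
t: 13.83
tool_pos: [0.6469, -0.1336, 0.2976]
orientation: [3.092, 0.544, 0.003]
force: [3.2, -5.2, -0.1]
opening: 0.0187
gripper_force: 35.0
```

```bash
python3 g.py a 2.07 .296
```

```text
a 2.07 shift [ 0.1 -0.7  1.6] turn about tool z 1.055 or -2.086
t 13.83 pos [ 0.6469 -0.1336  0.2976] T33 [ 0.0024 -0.002  -1.    ] q1,q6 [-0.28  0.94] F [ 3.2 -5.2 -0.1] open 0.0187 grip 35.0
```

{"fn": "apply_moves", "kwargs": {
  "series": [
    [[0,0,0],[0,0,0.088]],
    [[0,0,0],[0,0,0.088]],
    [[0,0,0],[0,0,0.088]],
    [[0,0,0],[0,0,0.088]],
    [[0,0,0],[0,0,0.088]],
    [[0,0,0],[0,0,0.088]],
    [[0,0,0],[0,0,0.088]],
    [[0,0,0],[0,0,0.088]],
    [[0,0,0],[0,0,0.088]],
    [[0,0,0],[0,0,0.088]],
    [[0,0,0],[0,0,0.088]],
    [[0,0,0],[0,0,0.088]]
  ]
}}

```text
t: 14.83
tool_pos: [0.6468, -0.1338, 0.2976]
orientation: [2.943, -1.094, 0.004]
force: [2.9, -5.8, -0.8]
opening: 0.0187
gripper_force: 35.0
```

{"fn": "apply_moves", "kwargs": {
  "series": [
    [[0,0,0],[0,0,0]],
    [[0,0,0],[0,0,0]],
    [[0,0,0],[0,0,0]]
  ]
}}

```text
t: 15.08
tool_pos: [0.6468, -0.1338, 0.2976]
orientation: [2.946, -1.088, 0.004]
force: [1.8, -4.7, -0.2]
opening: 0.0188
gripper_force: 35.0
```

```bash
python3 g.py a 2.07 .296; python3 -c "
from plant import robot
print(robot.read_state()['wrist_torque'].round(2))"
```

```text
a 2.07 shift [-0.6 -0.6  1.6] turn about tool z -0.001 or 3.141
t 15.08 pos [ 0.6468 -0.1338  0.2976] T33 [ 0.0021 -0.0023 -1.    ] q1,q6 [-0.28  2.  ] F [ 1.8 -4.7 -0.2] open 0.0188 grip 35.0
[-0.96 -0.24  0.13]
```

{"fn": "apply_moves", "kwargs": {
  "series": [
    [[0,0,0],[0,0,0.02]],
    [[0,0,0],[0,0,0.02]],
    [[0,0,0],[0,0,0]]
  ]
}}

```text
t: 15.33
tool_pos: [0.6468, -0.1338, 0.2976]
orientation: [2.923, -1.148, 0.004]
force: [2.4, -6.0, -0.6]
opening: 0.0185
gripper_force: 35.0
```

```bash
python3 -c "
from plant import robot
print(robot.read_state()['wrist_torque'].round(2))"
```

```text
[-0.92 -0.2   0.31]
```

Torque rises at about 2.11, so a is at its stop. I release it and go to c.

{"fn": "apply_moves", "kwargs": {
  "series": [
    [[0,0,0],[0,0,0]],
    [[0,0,0],[0,0,0]],
    [[0,0,0],[0,0,0]],
    [[0,0,-20],[0,0,0]],
    [[0,0,-30],[0,0,0]],
    [[0,0,-30],[0,0,0]],
    [[0,0,-20],[0,0,0]],
    [[0,0,0],[0,0,0]],
    [[0,0,0],[0,0,0]]
  ],
  "claw": 0.45
}}

```text
t: 16.08
tool_pos: [0.6468, -0.1325, 0.3987]
orientation: [-2.925, 1.146, -0.005]
force: [0.2, 0.9, -0.5]
opening: 0.0416
gripper_force: 0.0
```

```bash
python3 g.py c 1.1 .296
```

```text
c 1.1 shift [-76.4 136.7 102.2] turn about tool z -1.01 or 2.132
t 16.08 pos [ 0.6468 -0.1325  0.3987] T33 [ 3.4e-03 -7.0e-04 -1.0e+00] q1,q6 [-0.28  2.04] F [ 0.2  0.9 -0.5] open 0.0416 grip 0.0
```

{"fn": "apply_moves", "kwargs": {
  "series": [
    [[-15.3,27.3,0],[0,0,0]],
    [[-15.3,27.3,0],[0,0,0]],
    [[-15.3,27.3,0],[0,0,0]],
    [[-15.3,27.3,0],[0,0,0]],
    [[-15.3,27.3,0],[0,0,0]],
    [[0,0,0],[0,0,-0.1]],
    [[0,0,0],[0,0,-0.1]],
    [[0,0,0],[0,0,-0.1]],
    [[0,0,0],[0,0,-0.1]],
    [[0,0,0],[0,0,-0.1]],
    [[0,0,0],[0,0,-0.1]],
    [[0,0,0],[0,0,-0.1]]
  ]
}}

```text
t: 17.08
tool_pos: [0.4971, -0.1805, 0.3944]
orientation: [-3.139, 0.066, 0.005]
force: [0.3, 0.3, 1.2]
opening: 0.0416
gripper_force: 0.0
```

{"fn": "apply_moves", "kwargs": {
  "series": [
    [[0,0,20],[0,0,-0.1]],
    [[0,0,20],[0,0,-0.1]],
    [[0,0,20],[0,0,-0.11]],
    [[0,0,0],[0,0,0]],
    [[0,0,0],[0,0,0]],
    [[0,0,0],[0,0,0]],
    [[0,0,0],[0,0,0]]
  ]
}}

```text
t: 17.67
tool_pos: [0.4979, -0.181, 0.338]
orientation: [3.114, 0.408, 0.002]
force: [0.3, 0.5, 0.3]
opening: 0.0417
gripper_force: 0.0
```

```bash
python3 g.py c 1.1 .296;  python3 -c "
from v import *
cv2.imwrite('pics/s8.png',cv2.resize(robot.read_camera('side')[0][180:320,275:435],None,fx=4,fy=4))"
```

```text
c 1.1 shift [ 0.3  0.1 42. ] turn about tool z -0.003 or 3.139
t 17.67 pos [ 0.4979 -0.181   0.338 ] T33 [ 1.5e-03 -7.0e-04 -1.0e+00] q1,q6 [-0.45  0.87] F [0.3 0.5 0.3] open 0.0417 grip 0.0
```

View pics/s8.png

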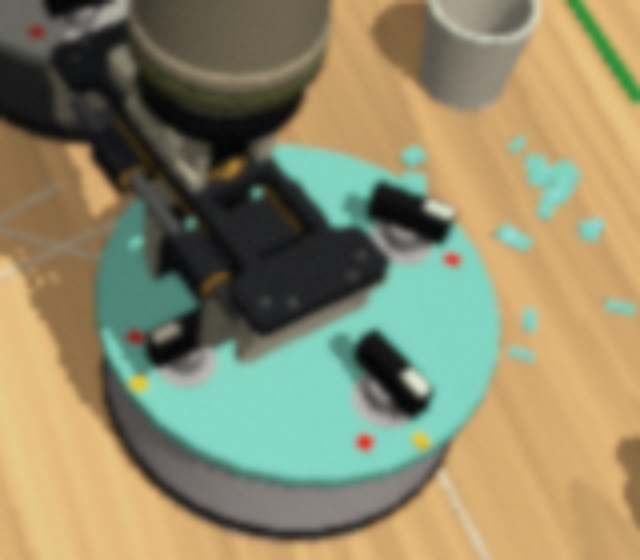

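Handle a points at its red mark (dash 437,210; red 452,258) and d is still half-way. The hand is above c (bar at 175,340), and its body stays well above the grey pot's height. I go down on c.

{"fn": "apply_moves", "kwargs": {
  "series": [
    [[0,0,13],[0,0,0]],
    [[0,0,14],[0,0,0]],
    [[0,0,14],[0,0,0]],
    [[0,0,0],[0,0,0]],
    [[0,0,0],[0,0,0]],
    [[0,0,0],[0,0,0]]
  ]
}}

```text
t: 18.22
tool_pos: [0.4978, -0.1809, 0.2963]
orientation: [3.114, 0.411, 0.001]
force: [0.4, 0.3, 0.7]
opening: 0.0422
gripper_force: 0.0
```

{"fn": "apply_moves", "kwargs": {
  "series": [
    [[0,0,0],[0,0,0]],
    [[0,0,0],[0,0,0]],
    [[0,0,0],[0,0,0]],
    [[0,0,0],[0,0,0]],
    [[0,0,0],[0,0,0]],
    [[0,0,0],[0,0,0]]
  ],
  "claw": 0
}}

```text
t: 18.72
tool_pos: [0.4979, -0.1815, 0.2965]
orientation: [3.113, 0.411, 0.002]
force: [2.2, -5.5, 0.3]
opening: 0.0195
gripper_force: 35.0
```

```bash
python3 g.py c 2.08 .296
```

```text
c 2.08 shift [ 0.5 -0.3  0.5] turn about tool z 0.98 or -2.162
t 18.72 pos [ 0.4979 -0.1815  0.2965] T33 [ 0.0016 -0.0017 -1.    ] q1,q6 [-0.45  0.86] F [ 2.2 -5.5  0.3] open 0.0195 grip 35.0
```

{"fn": "apply_moves", "kwargs": {
  "series": [
    [[0,0,0],[0,0,0.082]],
    [[0,0,0],[0,0,0.082]],
    [[0,0,0],[0,0,0.082]],
    [[0,0,0],[0,0,0.082]],
    [[0,0,0],[0,0,0.082]],
    [[0,0,0],[0,0,0.082]],
    [[0,0,0],[0,0,0.082]],
    [[0,0,0],[0,0,0.082]],
    [[0,0,0],[0,0,0.082]],
    [[0,0,0],[0,0,0.082]],
    [[0,0,0],[0,0,0.082]],
    [[0,0,0],[0,0,0.082]]
  ]
}}

```text
t: 19.72
tool_pos: [0.4979, -0.1813, 0.2964]
orientation: [2.937, -1.114, 0.003]
force: [0.9, -3.8, 1.3]
opening: 0.0194
gripper_force: 35.0
```

{"fn": "apply_moves", "kwargs": {
  "series": [
    [[0,0,0],[0,0,0.01]],
    [[0,0,0],[0,0,0.01]],
    [[0,0,0],[0,0,0]],
    [[0,0,0],[0,0,0]]
  ]
}}

```text
t: 20.05
tool_pos: [0.4979, -0.1812, 0.2964]
orientation: [2.929, -1.134, 0.003]
force: [1.4, -4.8, 2.8]
opening: 0.0196
gripper_force: 35.0
```

```bash
python3 g.py c 2.1 .296; python3 -c "
from plant import robot
print(robot.read_state()['wrist_torque'].round(2))"
```

```text
c 2.1 shift [ 0.1 -0.4  0.4] turn about tool z -0.002 or 3.14
t 20.05 pos [ 0.4979 -0.1812  0.2964] T33 [ 0.0015 -0.0011 -1.    ] q1,q6 [-0.45  1.86] F [ 1.4 -4.8  2.8] open 0.0196 grip 35.0
[-0.87 -0.32  0.08]
```

{"fn": "apply_moves", "kwargs": {
  "series": [
    [[0,0,0],[0,0,0.02]],
    [[0,0,0],[0,0,0.02]],
    [[0,0,0],[0,0,0.01]],
    [[0,0,0],[0,0,0]]
  ]
}}

```text
t: 20.38
tool_pos: [0.4979, -0.1812, 0.2964]
orientation: [2.9, -1.208, 0.003]
force: [1.9, -4.2, 2.6]
opening: 0.0194
gripper_force: 35.0
```

```bash
python3 -c "
from plant import robot
print(robot.read_state()['wrist_torque'].round(2))"
```

```text
[-0.84 -0.3   0.21]
```

I've now viewed 11 pictures, one over the limit of 10, so from here I check by numbers only. Torque is rising on c, so it is at its stop. I release it and go to b.

{"fn": "apply_moves", "kwargs": {
  "series": [
    [[0,0,0],[0,0,0]],
    [[0,0,0],[0,0,0]],
    [[0,0,0],[0,0,0]],
    [[0,0,-20],[0,0,0]],
    [[0,0,-30],[0,0,0]],
    [[0,0,-30],[0,0,0]],
    [[0,0,-20],[0,0,0]],
    [[0,0,0],[0,0,0]],
    [[0,0,0],[0,0,0]]
  ],
  "claw": 0.45
}}

```text
t: 21.13
tool_pos: [0.4978, -0.1807, 0.3968]
orientation: [-2.899, 1.209, -0.003]
force: [-0.2, 0.6, -0.6]
opening: 0.0423
gripper_force: 0.0
```

```bash
python3 g.py b 1.06 .296; python3 v.py; python3 -c "
from h import *
print(bars('side')[0].round(3))"
```

```text
b 1.06 shift [ -34.1 -104.9  100.8] turn about tool z 0.477 or -2.664
t 21.13 pos [ 0.4978 -0.1807  0.3968] T33 [ 1.9e-03 -5.0e-04 -1.0e+00] q1,q6 [-0.45  1.92] F [-0.2  0.6 -0.6] open 0.0423 grip 0.0
{'a': (np.float64(0.02), np.float64(0.0198), 25), 'b': None, 'c': (np.float64(2.17), np.float64(0.0168), 27), 'd': (np.float64(1.0), np.float64(0.0161), 24)}
[[ 3.72272e+02  2.73277e+02  5.93000e-01 -2.33000e-01  1.83700e+00
   4.90000e-02]
 [ 3.21400e+02  2.63200e+02  4.96000e-01 -1.84000e-01  2.34600e+00
   4.50000e-02]
 [ 3.76845e+02  2.33138e+02  6.43000e-01 -1.37000e-01  2.39800e+00
   4.40000e-02]
 [ 3.26718e+02  2.32926e+02  5.34000e-01 -1.08000e-01  4.43000e-01
   9.30000e-02]]
```

{"fn": "apply_moves", "kwargs": {
  "series": [
    [[-11.4,-35,0],[0,0,0]],
    [[-11.4,-35,0],[0,0,0]],
    [[-11.4,-35,0],[0,0,0]],
    [[0,0,0],[0,0,-0.12]],
    [[0,0,0],[0,0,-0.12]],
    [[0,0,0],[0,0,-0.12]],
    [[0,0,0],[0,0,-0.12]],
    [[0,0,0],[0,0,-0.12]],
    [[0,0,0],[0,0,-0.12]],
    [[0,0,0],[0,0,-0.12]],
    [[0,0,0],[0,0,-0.12]],
    [[0,0,0],[0,0,-0.12]]
  ]
}}

```text
t: 22.23
tool_pos: [0.5476, -0.0825, 0.3932]
orientation: [-3.106, -0.461, 0.006]
force: [0.1, 1.2, 0.5]
opening: 0.0414
gripper_force: 0.0
```

{"fn": "apply_moves", "kwargs": {
  "series": [
    [[0,0,0],[0,0,-0.12]],
    [[0,0,0],[0,0,-0.12]],
    [[0,0,0],[0,0,-0.12]],
    [[0,0,0],[0,0,-0.12]],
    [[0,0,0],[0,0,-0.12]],
    [[0,0,0],[0,0,-0.12]],
    [[0,0,20],[0,0,-0.12]],
    [[0,0,20],[0,0,-0.12]],
    [[0,0,20],[0,0,-0.12]],
    [[0,0,0],[0,0,-0.12]],
    [[0,0,0],[0,0,-0.12]],
    [[0,0,0],[0,0,-0.12]]
  ]
}}

```text
t: 23.23
tool_pos: [0.5471, -0.0824, 0.3326]
orientation: [-2.029, -2.392, 0.004]
force: [0.1, 0.0, 0.8]
opening: 0.042
gripper_force: 0.0
```

{"fn": "apply_moves", "kwargs": {
  "series": [
    [[0,0,0],[0,0,-0.12]],
    [[0,0,0],[0,0,0]],
    [[0,0,0],[0,0,0]],
    [[0,0,0],[0,0,0]]
  ]
}}

```text
t: 23.57
tool_pos: [0.5478, -0.0826, 0.3346]
orientation: [-1.896, -2.503, 0.001]
force: [0.0, -0.6, -0.5]
opening: 0.0417
gripper_force: 0.0
```

```bash
python3 g.py b 1.06 .296
```

```text
b 1.06 shift [-0.4  0.7 38.6] turn about tool z -0.029 or 3.113
t 23.57 pos [ 0.5478 -0.0826  0.3346] T33 [-1.9e-03  5.0e-04 -1.0e+00] q1,q6 [-0.24 -0.52] F [ 0.  -0.6 -0.5] open 0.0417 grip 0.0
```

{"fn": "apply_moves", "kwargs": {
  "series": [
    [[0,0.5,13],[0,0,-0.03]],
    [[0,0,13],[0,0,0]],
    [[0,0,12],[0,0,0]],
    [[0,0,0],[0,0,0]],
    [[0,0,0],[0,0,0]],
    [[0,0,0],[0,0,0]]
  ]
}}

```text
t: 24.07
tool_pos: [0.5487, -0.0826, 0.2977]
orientation: [-1.855, -2.535, 0.0]
force: [-0.2, -0.0, 0.1]
opening: 0.0419
gripper_force: 0.0
```

{"fn": "apply_moves", "kwargs": {
  "series": [
    [[0,0,0],[0,0,0]],
    [[0,0,0],[0,0,0]],
    [[0,0,0],[0,0,0]],
    [[0,0,0],[0,0,0]],
    [[0,0,0],[0,0,0]],
    [[0,0,0],[0,0,0]]
  ],
  "claw": 0
}}

```text
t: 24.57
tool_pos: [0.5488, -0.0828, 0.2991]
orientation: [1.854, 2.535, -0.0]
force: [-4.9, -0.4, 9.7]
opening: 0.0139
gripper_force: 55.4
```

{"fn": "apply_moves", "kwargs": {
  "series": [
    [[0,0,0],[0,0,0.085]],
    [[0,0,0],[0,0,0.085]],
    [[0,0,0],[0,0,0.085]],
    [[0,0,0],[0,0,0.085]],
    [[0,0,0],[0,0,0.085]],
    [[0,0,0],[0,0,0.085]],
    [[0,0,0],[0,0,0.085]],
    [[0,0,0],[0,0,0.085]],
    [[0,0,0],[0,0,0.085]],
    [[0,0,0],[0,0,0.085]],
    [[0,0,0],[0,0,0.085]],
    [[0,0,0],[0,0,0.085]]
  ]
}}

```text
t: 25.57
tool_pos: [0.5491, -0.0829, 0.2991]
orientation: [2.857, 1.301, 0.002]
force: [-0.5, -2.7, 5.6]
opening: 0.0138
gripper_force: 55.2
```

{"fn": "apply_moves", "kwargs": {
  "series": [
    [[0,0,0],[0,0,0.02]],
    [[0,0,0],[0,0,0]],
    [[0,0,0],[0,0,0]]
  ]
}}

```text
t: 25.82
tool_pos: [0.5491, -0.0829, 0.2991]
orientation: [2.868, 1.278, 0.002]
force: [0.1, -0.6, 6.0]
opening: 0.0135
gripper_force: 55.2
```

```bash
python3 g.py b 2.1 .296; python3 -c "
from plant import robot
print(robot.read_state()['wrist_torque'].round(2))"
```

```text
b 2.1 shift [-0.3 -0.6  3.1] turn about tool z 0.005 or -3.137
t 25.82 pos [ 0.5491 -0.0829  0.2991] T33 [ 0.0022 -0.001  -1.    ] q1,q6 [-0.24  0.49] F [ 0.1 -0.6  6. ] open 0.0135 grip 55.2
[-0.33  0.24 -0.07]
```

{"fn": "apply_moves", "kwargs": {
  "series": [
    [[0,0,0],[0,0,0.02]],
    [[0,0,0],[0,0,0.02]],
    [[0,0,0],[0,0,0]]
  ]
}}

```text
t: 26.07
tool_pos: [0.5492, -0.0829, 0.2992]
orientation: [2.893, 1.22, 0.002]
force: [-0.3, -1.1, 5.7]
opening: 0.014
gripper_force: 55.6
```

```bash
python3 -c "
from plant import robot
print(robot.read_state()['wrist_torque'].round(2))"
```

```text
[-0.39  0.32  0.65]
```

Torque jumps to 0.65 N m, so b is at its stop. I release it and go to d.

{"fn": "apply_moves", "kwargs": {
  "series": [
    [[0,0,0],[0,0,-0.02]],
    [[0,0,0],[0,0,0]],
    [[0,0,0],[0,0,0]],
    [[0,0,0],[0,0,0]],
    [[0,0,-20],[0,0,0]],
    [[0,0,-30],[0,0,0]],
    [[0,0,-30],[0,0,0]],
    [[0,0,-20],[0,0,0]],
    [[0,0,0],[0,0,0]],
    [[0,0,0],[0,0,0]]
  ],
  "claw": 0.45
}}

```text
t: 26.9
tool_pos: [0.5489, -0.0826, 0.3989]
orientation: [2.881, 1.25, 0.003]
force: [-0.7, 1.1, -0.8]
opening: 0.042
gripper_force: 0.0
```

```bash
python3 g.py d 1.03 .296; python3 v.py; python3 -c "
from h import *
print(bars('side')[0].round(3))"
```

```text
d 1.03 shift [-76.1 136.1 103. ] turn about tool z -1.085 or 2.056
t 26.9 pos [ 0.5489 -0.0826  0.3989] T33 [ 2.3e-03 -5.0e-04 -1.0e+00] q1,q6 [-0.24  0.51] F [-0.7  1.1 -0.8] open 0.042 grip 0.0
{'a': (np.float64(0.04), np.float64(0.0199), 24), 'b': (np.float64(2.03), np.float64(0.0173), 20), 'c': (np.float64(2.18), np.float64(0.0166), 25), 'd': (np.float64(0.95), np.float64(0.0156), 22)}
[[ 3.72272e+02  2.73277e+02  5.93000e-01 -2.33000e-01  1.83700e+00
   4.90000e-02]
 [ 3.21200e+02  2.63100e+02  4.96000e-01 -1.83000e-01  2.34600e+00
   4.60000e-02]
 [ 3.76879e+02  2.33052e+02  6.43000e-01 -1.36000e-01  2.39800e+00
   4.40000e-02]
 [ 3.28200e+02  2.26100e+02  5.43000e-01 -9.00000e-02  8.92000e-01
   4.70000e-02]]
```

{"fn": "apply_moves", "kwargs": {
  "series": [
    [[-15.2,27.2,0],[0,0,0]],
    [[-15.2,27.2,0],[0,0,0]],
    [[-15.2,27.2,0],[0,0,0]],
    [[-15.2,27.2,0],[0,0,0]],
    [[-15.2,27.2,0],[0,0,0]],
    [[0,0,0],[0,0,-0.11]],
    [[0,0,0],[0,0,-0.11]],
    [[0,0,0],[0,0,-0.11]],
    [[0,0,0],[0,0,-0.11]],
    [[0,0,0],[0,0,-0.11]],
    [[0,0,0],[0,0,-0.11]],
    [[0,0,0],[0,0,-0.11]]
  ]
}}

```text
t: 28.0
tool_pos: [0.5956, -0.2308, 0.395]
orientation: [-2.193, -2.244, 0.002]
force: [0.6, -0.7, 0.1]
opening: 0.0417
gripper_force: 0.0
```

{"fn": "apply_moves", "kwargs": {
  "series": [
    [[0,0,20],[0,0,-0.11]],
    [[0,0,20],[0,0,-0.11]],
    [[0,0,20],[0,0,-0.095]],
    [[0,0,0],[0,0,0]],
    [[0,0,0],[0,0,0]],
    [[0,0,0],[0,0,0]],
    [[0,0,0],[0,0,0]]
  ]
}}

```text
t: 28.58
tool_pos: [0.5964, -0.2312, 0.3391]
orientation: [1.825, 2.555, 0.001]
force: [0.8, -0.5, -0.1]
opening: 0.042
gripper_force: 0.0
```

```bash
python3 g.py d 1.03 .296
```

```text
d 1.03 shift [-0.   0.  43.1] turn about tool z -0.002 or 3.139
t 28.58 pos [ 0.5964 -0.2312  0.3391] T33 [ 1.6e-03 -8.0e-04 -1.0e+00] q1,q6 [-0.45 -0.78] F [ 0.8 -0.5 -0.1] open 0.042 grip 0.0
```

{"fn": "apply_moves", "kwargs": {
  "series": [
    [[0,0,14],[0,0,0]],
    [[0,0,14],[0,0,0]],
    [[0,0,14],[0,0,0]],
    [[0,0,0],[0,0,0]],
    [[0,0,0],[0,0,0]],
    [[0,0,0],[0,0,0]]
  ]
}}

```text
t: 29.08
tool_pos: [0.596, -0.231, 0.2953]
orientation: [-1.822, -2.558, 0.0]
force: [-0.4, -0.4, 0.6]
opening: 0.0418
gripper_force: 0.0
```

{"fn": "apply_moves", "kwargs": {
  "series": [
    [[0,0,0],[0,0,0]],
    [[0,0,0],[0,0,0]],
    [[0,0,0],[0,0,0]],
    [[0,0,0],[0,0,0]],
    [[0,0,0],[0,0,0]],
    [[0,0,0],[0,0,0]]
  ],
  "claw": 0
}}

```text
t: 29.58
tool_pos: [0.5962, -0.2312, 0.2964]
orientation: [1.822, 2.558, -0.0]
force: [-1.2, 0.2, 2.3]
opening: 0.0195
gripper_force: 35.0
```

{"fn": "apply_moves", "kwargs": {
  "series": [
    [[0,0,0],[0,0,0.085]],
    [[0,0,0],[0,0,0.085]],
    [[0,0,0],[0,0,0.085]],
    [[0,0,0],[0,0,0.085]],
    [[0,0,0],[0,0,0.085]],
    [[0,0,0],[0,0,0.085]],
    [[0,0,0],[0,0,0.085]],
    [[0,0,0],[0,0,0.085]],
    [[0,0,0],[0,0,0.085]],
    [[0,0,0],[0,0,0.085]],
    [[0,0,0],[0,0,0.085]],
    [[0,0,0],[0,0,0.085]]
  ]
}}

```text
t: 30.58
tool_pos: [0.5967, -0.2312, 0.2964]
orientation: [2.841, 1.337, 0.003]
force: [2.9, -2.1, -0.3]
opening: 0.0195
gripper_force: 35.0
```

{"fn": "apply_moves", "kwargs": {
  "series": [
    [[0,0,0],[0,0,0.03]],
    [[0,0,0],[0,0,0.02]],
    [[0,0,0],[0,0,0]],
    [[0,0,0],[0,0,0]]
  ]
}}

```text
t: 30.92
tool_pos: [0.5967, -0.2312, 0.2964]
orientation: [2.87, 1.272, 0.003]
force: [5.5, -2.6, 0.1]
opening: 0.0195
gripper_force: 35.0
```

```bash
python3 g.py d 2.1 .296; python3 -c "
from plant import robot
print(robot.read_state()['wrist_torque'].round(2))"
```

```text
d 2.1 shift [-0.1 -0.2  0.4] turn about tool z 0.001 or -3.141
t 30.92 pos [ 0.5967 -0.2312  0.2964] T33 [ 0.0027 -0.0011 -1.    ] q1,q6 [-0.45  0.29] F [ 5.5 -2.6  0.1] open 0.0195 grip 35.0
[-0.42 -0.79  0.11]
```

Only friction torque so far (0.11 N m), so I press a little further to the stop, then release and back off upward.

{"fn": "apply_moves", "kwargs": {
  "series": [
    [[0,0,0],[0,0,0.02]],
    [[0,0,0],[0,0,0.02]],
    [[0,0,0],[0,0,0.01]],
    [[0,0,0],[0,0,0]]
  ]
}}

```text
t: 31.25
tool_pos: [0.5967, -0.2313, 0.2964]
orientation: [2.901, 1.199, 0.003]
force: [5.3, -1.6, 0.3]
opening: 0.0196
gripper_force: 35.0
```

{"fn": "apply_moves", "kwargs": {
  "series": [
    [[0,0,0],[0,0,0]],
    [[0,0,0],[0,0,0]],
    [[0,0,0],[0,0,0]],
    [[0,0,-20],[0,0,0]],
    [[0,0,-30],[0,0,0]],
    [[0,0,-30],[0,0,0]],
    [[0,0,-40],[0,0,0]],
    [[0,0,-20],[0,0,0]],
    [[0,0,0],[0,0,0]],
    [[0,0,0],[0,0,0]],
    [[0,0,0],[0,0,0]],
    [[0,0,0],[0,0,0]]
  ],
  "claw": 0.45
}}

```text
t: 32.25
tool_pos: [0.5957, -0.2308, 0.4333]
orientation: [-2.901, -1.199, 0.004]
force: [0.2, -0.4, 0.1]
opening: 0.0418
gripper_force: 0.0
```

```bash
python3 v.py; python3 -c "
from h import *
from g import *
for r in bars('side')[0]:
    k=round(((np.arctan2(r[3]-C[1],r[2]-C[0])-YAW)/(np.pi/2)))%4
    print('abcd'[k],r.round(3),'val',round((YAW+1.05+k*np.pi/2-r[4])%np.pi,2))"
```

```text
{'a': (np.float64(2.0), np.float64(0.0172), 20), 'b': (np.float64(2.05), np.float64(0.0182), 5), 'c': (np.float64(2.17), np.float64(0.0168), 27), 'd': (np.float64(1.41), np.float64(0.0207), 23)}
d [ 3.74879e+02  2.67552e+02  6.04000e-01 -2.22000e-01  8.75000e-01
  2.40000e-02] val 2.06
c [ 3.214e+02  2.632e+02  4.960e-01 -1.840e-01  2.346e+00  4.500e-02] val 2.16
a [ 3.79301e+02  2.33363e+02  6.49000e-01 -1.39000e-01  2.42600e+00
  3.30000e-02] val 2.08
b [ 3.28948e+02  2.25379e+02  5.45000e-01 -8.80000e-02  9.58000e-01
  5.40000e-02] val 1.98
```

Handle d is partly hidden by the finger, so I move the hand aside for a clear reading.

{"fn": "apply_moves", "kwargs": {
  "series": [
    [[28,-28,0],[0,0,0]],
    [[28,-28,0],[0,0,0]],
    [[28,-28,0],[0,0,0]],
    [[28,-28,0],[0,0,0]],
    [[28,-28,0],[0,0,0]],
    [[28,-28,0],[0,0,0]],
    [[0,0,0],[0,0,0]],
    [[0,0,0],[0,0,0]],
    [[0,0,0],[0,0,0]],
    [[0,0,0],[0,0,0]]
  ]
}}

```text
t: 33.18
tool_pos: [0.5964, 0.0055, 0.4351]
orientation: [-2.904, -1.198, 0.002]
force: [-0.6, 0.1, -0.3]
opening: 0.0417
gripper_force: 0.0
```

```bash
python3 v.py; python3 -c "
from h import *
from g import *
for r in bars('side')[0]:
    k=round(((np.arctan2(r[3]-C[1],r[2]-C[0])-YAW)/(np.pi/2)))%4
    print('abcd'[k],r.round(3),'val',round((YAW+1.05+k*np.pi/2-r[4])%np.pi,2))"
```

```text
{'a': (np.float64(0.04), np.float64(0.0199), 24), 'b': (np.float64(2.04), np.float64(0.0176), 19), 'c': (np.float64(2.19), np.float64(0.0166), 24), 'd': (np.float64(2.15), np.float64(0.0159), 19)}
d [ 3.750e+02  2.675e+02  6.040e-01 -2.220e-01  8.090e-01  2.500e-02] val 2.13
c [ 3.21120e+02  2.63236e+02  4.96000e-01 -1.84000e-01  2.38900e+00
  4.60000e-02] val 2.12
a [ 3.76914e+02  2.32965e+02  6.44000e-01 -1.36000e-01  2.39800e+00
  4.40000e-02] val 2.11
b [ 3.282e+02  2.261e+02  5.430e-01 -9.000e-02  8.920e-01  4.700e-02] val 2.04
```

All four read about 2.04 to 2.13, so they are home, and the hand is clear of everything. I hand in.

```bash
python3 -c "
from plant import robot
print(robot.close_job())"
```

```text
the job is handed in; nothing more can be done
None
```

I handed the job in at about 33 s: b and d were brought half-way, then a and c turned home, then b and d (final camera readings about 2.04–2.13 rad), with no contact seen with the grey pot; I viewed 11 pictures, one over the limit of 10.

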